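Start the dust extractor from its bench control box

TASK

Start the dust extractor from the grey control box on the bench: press the small round key, then the square key, then the long bar key, one at a time in that order, each fully down and let up again before the next. Do not press the wide mushroom-head stop button, and do not shove the things lying round the box.

Things in the scene. Friction and masses are not known exactly. Their poses are not given: they have to be found in the camera images.
- control_box: grey control box screwed to the bench, 170 x 170 mm and 60 mm high, four push controls on its flat level top (the panel); low lugs 5 mm high stick out 22 mm at its sides, a cable gland at its back. Origin at the centre of its underside, z up, x from its front to its back
- round_key_top (a point): the small round key: 20 mm diameter black plastic cap on a metal collar of its own shape, standing 15 mm above the box's panel; the point is the centre of the cap's flat top (75 mm above the bench when up, moving down with the cap). The four controls stand in a square of 68 mm pitch on the panel, each in any of the four places
- square_key_top (a point): the square key: 27 x 27 mm black plastic cap on a metal collar of its own shape, standing 15 mm above the box's panel; the point is the centre of the cap's flat top (75 mm above the bench when up, moving down with the cap). The four controls stand in a square of 68 mm pitch on the panel, each in any of the four places
- bar_key_top (a point): the long bar key: 16 x 44 mm, long side along the box's y; black plastic cap on a metal collar of its own shape, standing 15 mm above the box's panel; the point is the centre of the cap's flat top (75 mm above the bench when up, moving down with the cap). The four controls stand in a square of 68 mm pitch on the panel, each in any of the four places
- stop_head_top (a point): the stop button: a mushroom head of 38 mm diameter on a neck, the widest and tallest of the four, rising 23 mm above the panel, black plastic; the point is the centre of its top (83 mm above the bench). To be left alone
- stop_head (a joint): travel of the stop button straight down, m: 0 up, 0.008 fully down, sprung
- screw_carton_mid (a point): loose carton of fixings, 60 x 100 x 45 mm high, about 16 cm to the left of the box's centre; its centre
- tape_measure_mid (a point): loose yellow tape measure, 68 x 80 x 38 mm high, about 16 cm to the right of the box's centre; its centre
- pliers_mid (a point): loose pliers lying flat, 188 x 51 x 14 mm, in front of the box; their centre
- round_key (a joint): travel of the small round key straight down, m: 0 up, 0.008 fully down; a spring brings it back up, taking about 1 N at the start and 4 to 5 N fully down
- round_record (a joint): how deep the small round key has been pressed at most so far, m: a slide hidden in the box that the key pushes from 0 to about 0.0075 and that stays there; the robot cannot touch it
- square_key (a joint): travel of the square key straight down, m: 0 up, 0.008 fully down; a spring brings it back up, taking about 1 N at the start and 4 to 5 N fully down
- square_record (a joint): how deep the square key has been pressed at most so far, m: a slide hidden in the box that the key pushes from 0 to about 0.0075 and that stays there; the robot cannot touch it
- bar_key (a joint): travel of the long bar key straight down, m: 0 up, 0.008 fully down; a spring brings it back up, taking about 1 N at the start and 4 to 5 N fully down
- bar_record (a joint): how deep the long bar key has been pressed at most so far, m: a slide hidden in the box that the key pushes from 0 to about 0.0075 and that stays there; the robot cannot touch it

How it is judged:
On the way, in this order (a step that is already met when the one before it is completed fails the run):
1. the small round key is pressed down while the other keys are up (value of joint round_key above 0.0055 m and value of joint each of square_key, bar_key below 0.002 m), for 0.05 s.
2. the small round key has come back up (value of joint round_key below 0.002 m), for 0.05 s.
3. the square key is pressed down while the other keys are up (value of joint square_key above 0.0055 m and value of joint each of round_key, bar_key below 0.002 m), for 0.05 s.
4. the square key has come back up (value of joint square_key below 0.002 m), for 0.05 s.
5. the long bar key is pressed down while the other keys are up (value of joint bar_key above 0.0055 m and value of joint each of round_key, square_key below 0.002 m), for 0.05 s.
6. the long bar key has come back up (value of joint bar_key below 0.002 m), for 0.05 s.
At the end, for the whole second after the job is handed in: All three keys have been pressed (records deeper than 5 mm) and are up again within 2 mm, the stop button is up within 2 mm, and the carton, tape measure and pliers lie within 30 mm of where they were (value of joint each of round_key, square_key, bar_key, stop_head below 0.002 m and value of joint each of round_record, square_record, bar_record above 0.005 m and distance of each of screw_carton_mid, tape_measure_mid, pliers_mid from where it was at the start of the episode below 0.03 m); the robot touches nothing.
It fails at once if the square key is pressed (over 3 mm) before the small round key has been pressed (value of joint square_record above 0.003 m and value of joint round_record below 0.005 m).
It fails at once if the long bar key is pressed (over 3 mm) before the square key has been pressed (value of joint bar_record above 0.003 m and value of joint square_record below 0.005 m).
It fails at once if two keys are down (over 3 mm) at once (value of joint each of square_key, round_key above 0.003 m or value of joint each of bar_key, round_key above 0.003 m or value of joint each of bar_key, square_key above 0.003 m).
It fails at once if the stop button is pressed (over 3 mm) (value of joint stop_head above 0.003 m).
It fails at once if the carton, tape measure or pliers are shoved over 30 mm (distance of any of screw_carton_mid, tape_measure_mid, pliers_mid from where it was at the start of the episode above 0.03 m).
It also fails if it takes over 35 s, if anything falls off the work surface, if the arm or the gripper's body presses on something with over 40 N, if the wrist force passes 120 N, or if a joint passes its speed limit or range.

ROBOT

A 7-joint arm with a two-finger parallel gripper is mounted at the origin on a cart in front of the work surface, level with it; the furniture and walls round the work are solid. World frame = base frame: x ahead of the robot, y to its left, z up, the work surface at z = 0. Lengths are in m, angles in rad, forces in N, time in s.
With the tool pointing down it reaches from about 0.4 to 0.925 m from the base axis. Payload 4.1 kg.
Tool frame: the origin (TCP) lies midway between the tips of the shut fingers; the grasp point (between the pads) lies 19 mm behind it; z points along the fingers, y is the direction in which the jaws open and shut (so a half turn about z gives the same grasp; the last joint's range is limited). The gripper opens to 85 mm and grips with 20 to 120 N. Pads are 22 mm wide; open, the fingers measure 114 mm over their backs; the gripper's body (76 mm by 85 mm) begins 54 mm behind the grasp point. The pads swing forward as they close: fully open they stand 13 mm farther back than shut.
Start: joints at [1.202, 0.398, 0.045, 1.537, -0.019, 1.207, -0.051], TCP at [0.173, -0.627, 0.192] pointing down, gripper open.
Joint ranges: [-2.82, 2.82], [-0.49, 2.23], [-1.37, 1.46], [0, 2.46], [-1.36, 4.5], [0.23, 2], [-2.94, 2.94]. Speed limits (rad/s): [2.57, 2.57, 3.14, 3.14, 3.14, 3.14, 3.14].

INTERFACE

Orientations are given as a unit quaternion [w, x, y, z].
In Python, from rig import bot gives the robot as it stands.
- The arm moves only by the tool send_rows, never from a script. Its arguments are lists of equal length, an entry for each row: "turn": the turn, a rotation vector about the tool's x, y, z in degrees, a list of three; "slide": the shift along the tool's x, y, z in mm, a list of three; "fingers": the closure, from 0 (fully open) to 1 (shut). In form: {"turn": [[rx, ry, rz], ...], "slide": [[x, y, z], ...], "fingers": [fingers, ...]}. A call has 1 to 5 rows; each row shifts and turns the commanded pose from where the row before left it, along the tool's axes as they then stand; what a row does not reach is not made up. A row lasts 1/12 s, in which the tool goes at most 41.7 mm and 7.16 degrees, less where a joint would pass 70% of its speed; a pose out of reach is approached as far as the arm can. A call with a gripper value outside its range is refused whole. The fingers move at their own pace and stop on an object; "grip_force" is the grip in N (left out, the last holds). Time passes only in rows, so rows that do not move let the fingers close. It gives the time, the measured TCP pose, the force and the opening at its end, in the units of the state.
- bot.read_state(): the state, without advancing time (a new reading comes with each control period).
- bot.capture(name): name is "scene" or "top" or "wrist"; returns the picture (384x512x3 uint8, blue, green, red); there is no depth.
- bot.camera_model(name): a dict with "intrinsics" (3x3 intrinsics, pixels), "extrinsics" (4x4, takes a point from camera to world coordinates); the wrist camera has in their place "mount" (4x4, takes a point from camera to tool coordinates, whose origin is the TCP and whose axes are the flange's). Camera axes: x right, y down, z forward; pixel columns grow to the right and rows downward; lengths in m; the calibration is good to about 2 mm. A picture is of the moment at which its call begins: read the wrist's pose just before it. camera_model takes no time and is no camera call.
- bot.close_job(): hands the job in, once; it reports no verdict.
The state is a dict: "t": time; "joint_positions": joint angles; "joint_vel": joint speeds; "joint_torque": joint torques, N m; "tcp_pos": TCP position; "eef_rot": TCP orientation; "wrist_force": force on the tool from outside, world axes, zero at the start; "torque": the same for the moment, N m; "opening": finger opening in m.
Only numpy, scipy, OpenCV 4.12 (cv2) and the standard library are available. Lean on these libraries where they do the work, as an engineer would, in place of code of your own. Each camera call takes 0.05 s, during which the arm holds its last target.

## Working session

There is one attempt and no reset: what is moved stays moved. The work goes in short steps, Python scripts to look and compute and a tool call to move; the robot and the scene stay as the last step left them, time stands still between calls to the robot, and variables do not carry over. Pictures are saved under pics/ and viewed, and the job is handed in when it is done.

Besides the shell and the picture viewer there is one more tool, called after ">>>" as a command line: name --argument value ..., lists and objects as JSON in quotes. send_rows: Moves the arm, as the interface text tells. Its arguments: {"type":"object","properties":{"turn":{"type":"array","items":{"type":"array","items":{"type":"number"}}},"slide":{"type":"array","items":{"type":"array","items":{"type":"number"}}},"fingers":{"type":"array","items":{"type":"number"}},"grip_force":{"type":"number"}},"required":["turn","slide","fingers"]}

```bash
mkdir -p pics; ls
python3 - <<'E'
from rig import bot
import cv2,numpy as np
np.set_printoptions(precision=4,suppress=True)
s=bot.read_state();print(s)
for n in("top","scene"):
    cv2.imwrite(f"pics/{n}0.png",bot.capture(n)); print(n,bot.camera_model(n))
print(bot.camera_model("wrist"))
E
```

```text
pics
{'t': 0.0, 'joint_positions': array([ 1.202 ,  0.3992,  0.045 ,  1.5379, -0.0187,  1.2069, -0.0507]), 'joint_vel': array([ 0.0014, -0.0016, -0.0004,  0.0003, -0.0004, -0.0017, -0.0008]), 'joint_torque': array([ -0.0001, -47.512 ,   1.3645, -25.422 ,   0.0114,   0.0094,
        -0.    ]), 'tcp_pos': array([ 0.1731, -0.6258,  0.1912]), 'eef_rot': array([-0.001 ,  0.9909,  0.1345, -0.0002]), 'wrist_force': array([-0.7728,  0.3205, -0.3122]), 'torque': array([-0.0029, -0.0104,  0.0097]), 'opening': 0.08580706238607672}
top {'intrinsics': array([[347.444 ,   0.    , 249.6775],
       [  0.    , 347.444 , 192.6277],
       [  0.    ,   0.    ,   1.    ]]), 'extrinsics': array([[ 0.0126, -0.9857,  0.168 ,  0.3914],
       [-0.9999, -0.0112,  0.0094,  0.0583],
       [-0.0074, -0.1681, -0.9857,  0.9269],
       [ 0.    ,  0.    ,  0.    ,  1.    ]])}
scene {'intrinsics': array([[407.7032,   0.    , 265.2652],
       [  0.    , 407.7032, 192.1805],
       [  0.    ,   0.    ,   1.    ]]), 'extrinsics': array([[-0.6464, -0.4373,  0.6253, -0.0539],
       [-0.763 ,  0.3604, -0.5366,  0.5605],
       [ 0.0093, -0.8239, -0.5666,  0.6003],
       [ 0.    ,  0.    ,  0.    ,  1.    ]])}
{'intrinsics': array([[341.3994,   0.    , 251.316 ],
       [  0.    , 341.3994, 190.7021],
       [  0.    ,   0.    ,   1.    ]]), 'mount': array([[ 0.0005, -0.9637, -0.2671,  0.0687],
       [ 1.    ,  0.001 , -0.0017,  0.0013],
       [ 0.0019, -0.2671,  0.9637, -0.1816],
       [ 0.    ,  0.    ,  0.    ,  1.    ]])}
```

View pics/top0.png

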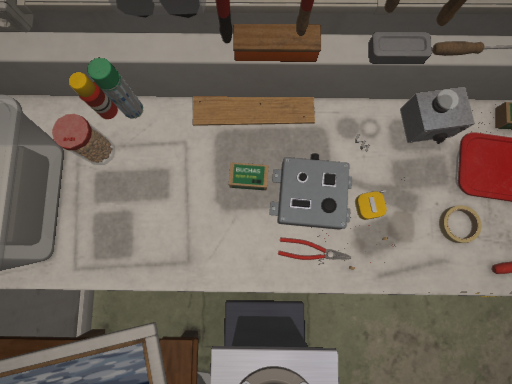

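View pics/scene0.png

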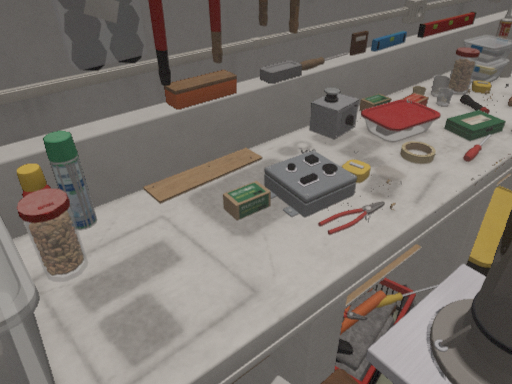

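The top view shows the round key near (303,176), the square at (330,179), the bar at (300,203) and the stop at (329,206). Next I'll segment the caps.

```bash
cat > h.py <<'E'
import cv2,numpy as np
from rig import bot
from scipy.spatial.transform import Rotation as R
np.set_printoptions(precision=4,suppress=True)
def cam(n,s=None):
    m=bot.camera_model(n);K=m["intrinsics"]
    if n=="wrist":
        q=s["eef_rot"];T=np.eye(4);T[:3,:3]=R.from_quat([q[1],q[2],q[3],q[0]]).as_matrix();T[:3,3]=s["tcp_pos"]
        return K,T@m["mount"]
    return K,m["extrinsics"]
def onplane(K,E,uv,z):
    d=E[:3,:3]@np.linalg.inv(K)@np.array([uv[0],uv[1],1.]);return E[:3,3]+d*(z-E[2,3])/d[2]
def blobs(im,K,E,roi,th,amin=15,z=0.075):
    x0,y0,x1,y1=roi
    m=(im.max(2)<th).astype(np.uint8);mm=np.zeros_like(m);mm[y0:y1,x0:x1]=m[y0:y1,x0:x1]
    n,l,st,c=cv2.connectedComponentsWithStats(mm)
    for i in range(1,n):
        if st[i,4]>=amin: print(c[i],st[i],onplane(K,E,c[i],z))
E
python3 - <<'E'
from h import *
im=cv2.imread("pics/top0.png");K,E=cam("top")
blobs(im,K,E,(280,160,350,225),50)
cv2.imwrite("pics/top0z.png",cv2.resize(im[140:270,220:400],None,fx=4,fy=4,interpolation=cv2.INTER_CUBIC))
E
```

```text
[302.5143 176.6571] [300 174   7   7  35] [ 0.5786 -0.0654  0.075 ]
[329.5052 179.0515] [325 174  10  11  97] [ 0.5732 -0.1327  0.075 ]
[328.4601 205.1043] [322 198  14  15 163] [ 0.5075 -0.1285  0.075 ]
[300.7582 203.1758] [293 200  17   7  91] [ 0.5115 -0.0602  0.075 ]
```

View pics/top0z.png

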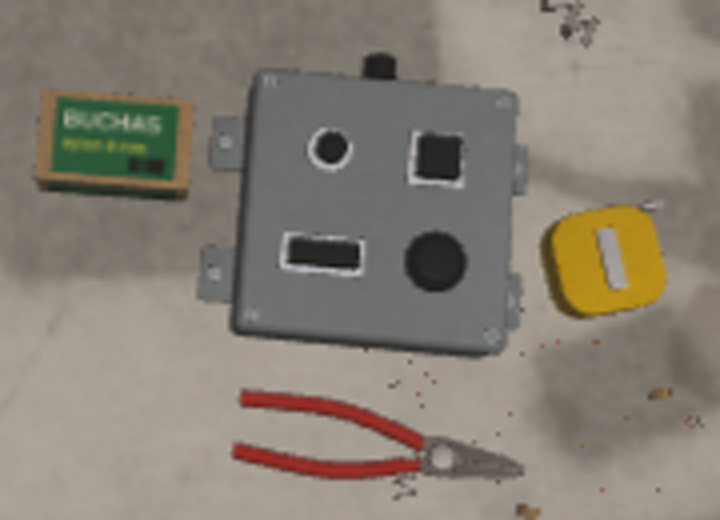

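>>> send_rows --turn '[[0,0,0],[0,0,0],[0,0,0],[0,0,0],[0,0,0]]' --slide '[[15,-12,0],[26,-22,0],[26,-22,0],[26,-22,0],[26,-22,0]]' --fingers '[1,1,1,1,1]'

```text
t: 0.52
tcp_pos: [0.2618, -0.4967, 0.1918]
eef_rot: [-0.0, 0.991, 0.134, -0.0]
wrist_force: [1.0, -0.7, 0.5]
opening: 0.0253
```

>>> send_rows --turn '[[0,0,0],[0,0,0],[0,0,0],[0,0,0],[0,0,0]]' --slide '[[26,-22,0],[26,-22,0],[26,-22,0],[26,-22,0],[26,-22,0]]' --fingers '[1,1,1,1,1]'

```text
t: 0.93
tcp_pos: [0.3577, -0.356, 0.1921]
eef_rot: [-0.0, 0.991, 0.134, -0.0]
wrist_force: [1.0, -0.0, 0.9]
opening: -0.0002
```

>>> send_rows --turn '[[0,0,0],[0,0,0],[0,0,0],[0,0,0],[0,0,0]]' --slide '[[26,-21,0],[26,-21,0],[26,-21,0],[26,-21,0],[26,-21,0]]' --fingers '[1,1,1,1,1]'

```text
t: 1.35
tcp_pos: [0.4549, -0.2203, 0.1921]
eef_rot: [0.0, 0.991, 0.134, -0.0]
wrist_force: [0.7, -0.2, -0.7]
opening: -0.0
```

>>> send_rows --turn '[[0,0,0],[0,0,0],[0,0,0],[0,0,0],[0,0,0]]' --slide '[[26,-21,0],[26,-21,0],[26,-21,0],[26,-21,0],[13,-11,0]]' --fingers '[1,1,1,1,1]'

```text
t: 1.77
tcp_pos: [0.5439, -0.0942, 0.1921]
eef_rot: [-0.001, 0.991, 0.137, 0.001]
wrist_force: [0.4, 0.3, 0.4]
opening: 0.0001
```

Run:
```python
from h import *
s=bot.read_state();im=bot.capture("wrist");cv2.imwrite("pics/w1.png",im)
print(s["t"],s["tcp_pos"],s["joint_positions"],abs(s["joint_vel"]).max())
K,E=cam("wrist",s)
blobs(im,K,E,(0,0,512,384),50,100)
```

```text
1.7667 [ 0.5439 -0.0942  0.1921] [ 0.406   0.2387 -0.3672  1.7657  0.0902  1.1533 -1.284 ] 0.35751195415631615
[232.3556 126.4305] [222 116  22  22 374] [ 0.5816 -0.0671  0.075 ]
[297.7491 159.9668] [286 135  31  37 271] [ 0.5691 -0.1303  0.075 ]
[206.1281 195.4528] [184 180  49  32 773] [ 0.5151 -0.0601  0.075 ]
[252.0189 334.6069] [    0   203   512   181 42113] [ 0.3833 -0.1409  0.075 ]
[  4.1538 309.7231] [  0 299  13  27 130] [0.343  0.1073 0.075 ]
```

View pics/w1.png

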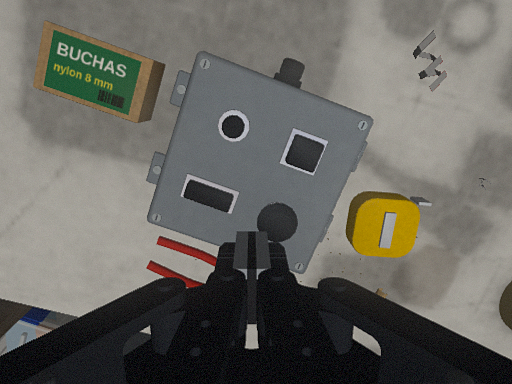

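The wrist view agrees with the top view: round key (233,126), square (304,152), bar (210,195), stop (277,222). The arm was still settling, so I'll re-measure.

Run:
```python
from h import *
bot.capture("wrist");bot.capture("wrist")
s=bot.read_state();im=bot.capture("wrist");cv2.imwrite("pics/w2.png",im)
print(s["t"],s["tcp_pos"],s["eef_rot"],abs(s["joint_vel"]).max())
K,E=cam("wrist",s)
blobs(im,K,E,(0,0,512,384),65,100)
im=bot.capture("top");K,E=cam("top");blobs(im,K,E,(280,160,350,225),50)
```

```text
1.9167 [ 0.5422 -0.0974  0.1918] [-0.0003  0.9907  0.1363 -0.0005] 0.04805556106174823
[286.9732  68.8714] [271  55  30  30 560] [ 0.6372 -0.102   0.075 ]
[106.9451  95.5647] [ 94  86  27  19 255] [0.5759 0.0377 0.075 ]
[229.2788 123.2199] [219 112  22  23 391] [ 0.5817 -0.0674  0.075 ]
[300.8519 150.2346] [282 132  39  37 891] [ 0.5761 -0.1338  0.075 ]
[204.7599 192.8743] [181 177  49  32 883] [ 0.5154 -0.0617  0.075 ]
[252.2312 331.1748] [    0   200   512   184 43822] [ 0.3853 -0.1432  0.075 ]
[505.2752 303.8256] [498 277  14  52 367] [ 0.4848 -0.3772  0.075 ]
[ 17.4963 312.5024] [  0 298  56  37 820] [0.342  0.0907 0.075 ]
[330.583  174.2426] [310 160  40  25 470] [ 0.5855 -0.1358  0.075 ]
[341.6512 166.9767] [335 160  15  14  43] [ 0.6046 -0.164   0.075 ]
[302.5882 176.5882] [300 174   7   7  34] [ 0.5788 -0.0656  0.075 ]
[328.4187 205.1062] [322 198  14  15 160] [ 0.5075 -0.1284  0.075 ]
[300.9213 203.2472] [293 200  17   7  89] [ 0.5113 -0.0606  0.075 ]
```

>>> send_rows --turn '[[0,0,0],[0,0,0],[0,0,0],[0,0,0],[0,0,0]]' --slide '[[23,-10,0],[22,-9.6,20],[0,0,35],[0,0,30],[0,0,10]]' --fingers '[1,1,1,1,1]'

```text
t: 2.43
tcp_pos: [0.5759, -0.0701, 0.0927]
eef_rot: [-0.0, 0.991, 0.133, -0.004]
wrist_force: [-2.0, 0.3, -0.3]
opening: 0.0
```

>>> send_rows --turn '[[0,0,0],[0,0,0]]' --slide '[[0,0,0],[0,0,0]]' --fingers '[1,1]'

```text
t: 2.6
tcp_pos: [0.5801, -0.0697, 0.0978]
eef_rot: [0.0, 0.991, 0.133, -0.0]
wrist_force: [0.3, -0.8, 0.7]
opening: -0.0001
```

Run:
```python
from h import *
s=bot.read_state();print(s["t"],s["tcp_pos"],s["wrist_force"])
a=bot.capture("scene");cv2.imwrite("pics/s2.png",cv2.resize(a[130:230,240:380],None,fx=5,fy=5))
```

```text
2.6 [ 0.5801 -0.0697  0.0978] [ 0.3414 -0.848   0.7211]
```

View pics/s2.png

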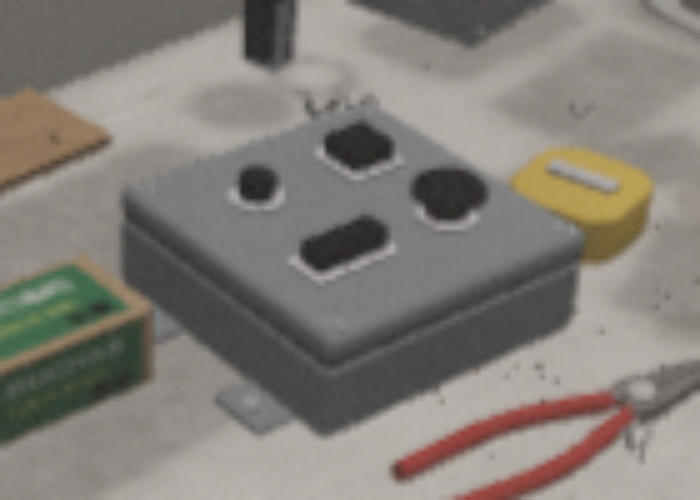

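Run:
```python
from h import *
s=bot.read_state();print(s["t"],s["tcp_pos"],s["wrist_force"])
K,E=cam("scene");Ei=np.linalg.inv(E)
for p in ([.58,-.07,.098],[.58,-.07,.192],[.58,-.0665,.075],[.513,-.061,.075],[.5746,-.133,.075],[.5746,-.133,.06],[.58,-.0665,.06]):
    q=K@(Ei[:3,:3]@p+Ei[:3,3]);q=q[:2]/q[2];print(p,q,(q-[240,130])*5)
K,E=cam("scene")
a=bot.capture("scene");cv2.imwrite("pics/s3.png",cv2.resize(a[50:250,200:400],None,fx=3,fy=3))
a=bot.capture("top");cv2.imwrite("pics/t3.png",cv2.resize(a[130:270,220:400],None,fx=4,fy=4))
a=bot.capture("wrist");cv2.imwrite("pics/w3.png",a)
```

```text
2.65 [ 0.5812 -0.0694  0.099 ] [1.2472 0.1719 0.3305]
[0.58, -0.07, 0.098] [291.9438 155.9477] [259.7191 129.7387]
[0.58, -0.07, 0.192] [293.7822 121.2665] [268.9109 -43.6677]
[0.58, -0.0665, 0.075] [290.5143 164.3362] [252.5713 171.6811]
[0.513, -0.061, 0.075] [307.8396 176.0082] [339.1982 230.041 ]
[0.5746, -0.133, 0.075] [310.5489 156.8936] [352.7443 134.4681]
[0.5746, -0.133, 0.06] [310.1367 161.8768] [350.6835 159.384 ]
[0.58, -0.0665, 0.06] [290.2532 169.4135] [251.2659 197.0673]
```

View pics/s3.png

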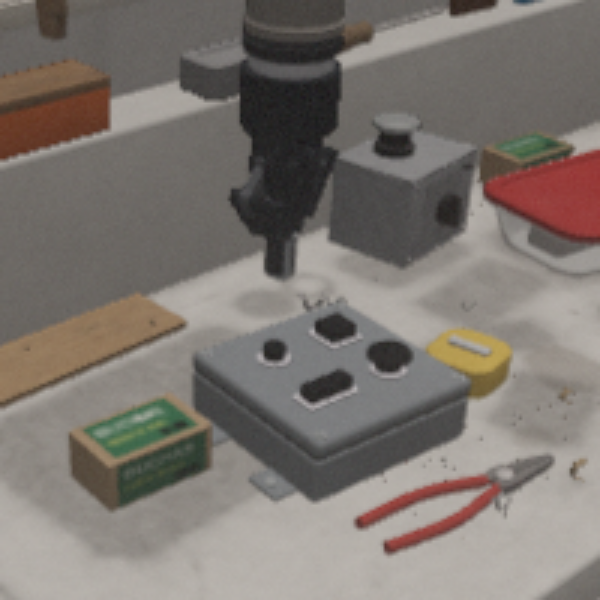

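View pics/w3.png

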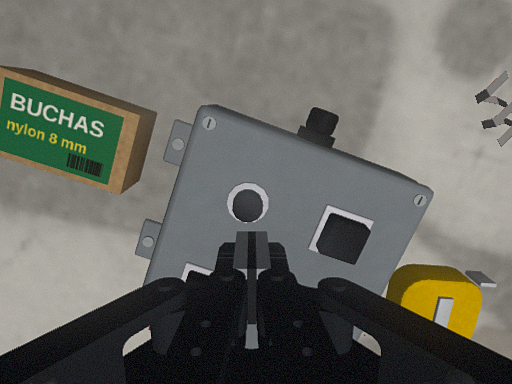

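View pics/t3.png

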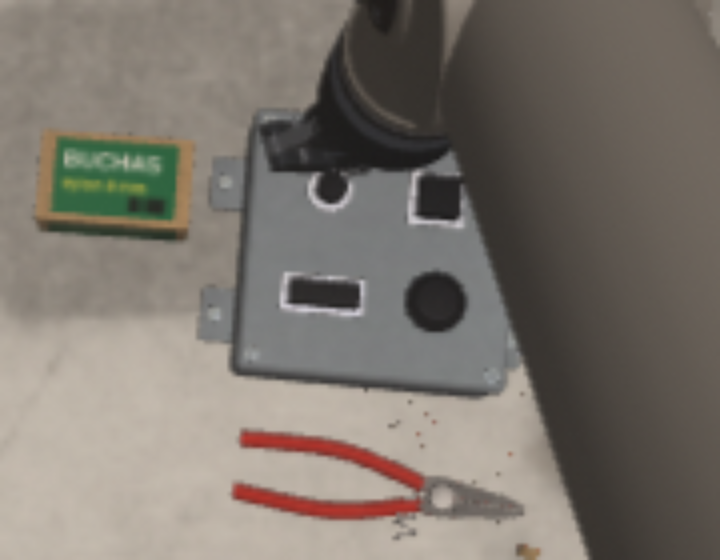

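Run:
```python
from h import *
s=bot.read_state();print(s["t"],s["tcp_pos"],s["eef_rot"],s["opening"])
im=cv2.imread("pics/w3.png");K,E=cam("wrist",s);blobs(im,K,E,(0,0,512,384),65,100)
def ray(K,E,uv):
    d=E[:3,:3]@np.linalg.inv(K)@np.array([*uv,1.]);return E[:3,3],d/np.linalg.norm(d)
def tri(a,b):
    A=np.zeros((3,3));c=np.zeros(3)
    for o,d in(a,b):
        P=np.eye(3)-np.outer(d,d);A+=P;c+=P@o
    x=np.linalg.solve(A,c);return x,[np.linalg.norm((np.eye(3)-np.outer(d,d))@(x-o)) for o,d in(a,b)]
Ks,Es=cam("scene")
print(tri(ray(K,E,(252,234)),ray(Ks,Es,(293.3,142))))
print("round key",tri(ray(K,E,(249,204)),ray(Ks,Es,(200+274/3,50+349/3))))
print("square",tri(ray(K,E,(344,236)),ray(Ks,Es,(200+335/3,50+327/3))))
Ei=np.linalg.inv(E);q=K@(Ei[:3,:3]@s["tcp_pos"]+Ei[:3,3]);print(q[:2]/q[2])
Kt,Et=cam("top");Ei=np.linalg.inv(Et);q=Kt@(Ei[:3,:3]@s["tcp_pos"]+Ei[:3,3]);q=q[:2]/q[2];print(q,(q-[220,130])*4)
cv2.imwrite("pics/w3z.png",cv2.resize(im[180:330,170:340],None,fx=4,fy=4))
```

```text
2.8 [ 0.5817 -0.0688  0.0995] [0.0006 0.991  0.1341 0.0019] -1.797340451837497e-05
[326.8198 132.9306] [ 297  107  120   76 1254] [ 0.6398 -0.1006  0.075 ]
[ 75.1875 161.6406] [ 66 153  19  18 192] [0.5822 0.0423 0.075 ]
[ 92.6835 167.3257] [ 84 159  18  18 218] [0.5816 0.0314 0.075 ]
[245.7765 208.286 ] [233 190  29  32 528] [ 0.5811 -0.0663  0.075 ]
[342.5299 238.5537] [ 316  213   55   52 1808] [ 0.5779 -0.1325  0.075 ]
[252.4131 334.8429] [    0   232   512   152 42061] [ 0.4914 -0.0955  0.075 ]
(array([ 0.5854, -0.0718,  0.1328]), [np.float64(0.00431238816251334), np.float64(0.0043123881625132575)])
round key (array([ 0.5812, -0.0692,  0.0672]), [np.float64(0.0013109779320154733), np.float64(0.001310977932015493)])
square (array([ 0.5759, -0.1377,  0.0657]), [np.float64(0.0013529629197223695), np.float64(0.0013529629197222926)])
[249.5483 221.9898]
[305.2943 173.2929] [341.1773 173.1717]
```

View pics/w3z.png

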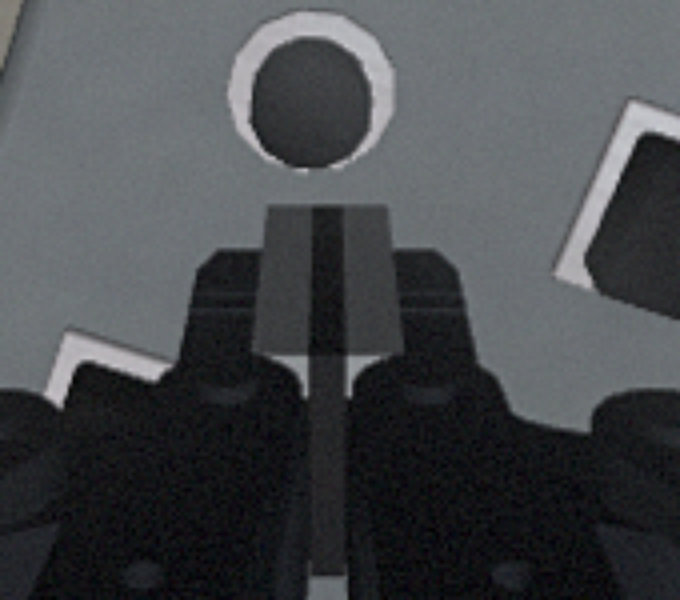

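The measured key positions agree. But the fingertips look about 30 mm higher in the pictures than the reported TCP. I'll descend in small steps and watch the force.

>>> send_rows --turn '[[0,0,0],[0,0,0],[0,0,0],[0,0,0]]' --slide '[[0,-2,6],[0,0,6],[0,0,5],[0,0,0]]' --fingers '[1,1,1,1]'

```text
t: 3.13
tcp_pos: [0.5784, -0.0662, 0.0788]
eef_rot: [-0.0, 0.991, 0.135, -0.001]
wrist_force: [-0.7, 0.3, -0.7]
opening: 0.0
```

Run:
```python
from h import *
bot.capture("top")
s=bot.read_state();print(s["t"],s["tcp_pos"],s["wrist_force"])
a=bot.capture("scene");b=bot.capture("wrist")
c=np.hstack([cv2.resize(a[100:200,240:340],(400,400)),cv2.resize(b[150:280,185:315],(400,400))]);cv2.imwrite("pics/c4.png",c)
```

```text
3.1833 [ 0.5788 -0.0663  0.0793] [0.3087 0.7642 0.7241]
```

View pics/c4.png

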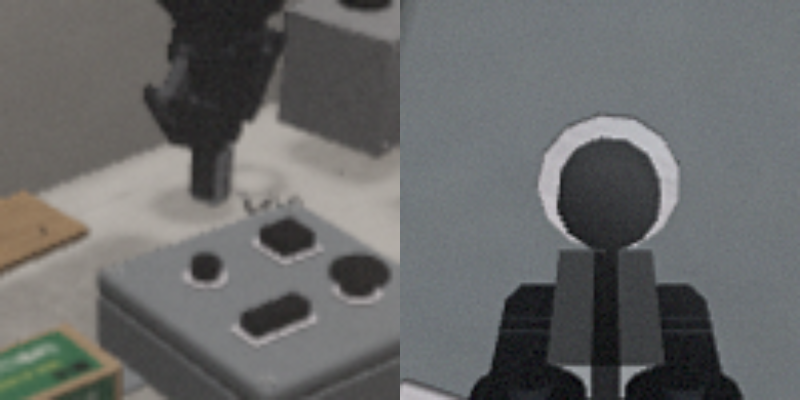

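>>> send_rows --turn '[[0,0,0],[0,0,0],[0,0,0]]' --slide '[[2,0,4],[0,0,4],[0,0,0]]' --fingers '[1,1,1]'

```text
t: 3.53
tcp_pos: [0.5811, -0.0657, 0.0714]
eef_rot: [-0.0, 0.991, 0.135, -0.001]
wrist_force: [0.0, 0.0, 0.6]
opening: -0.0
```

>>> send_rows --turn '[[0,0,0],[0,0,0],[0,0,0]]' --slide '[[0,0,3],[0,0,3],[0,0,0]]' --fingers '[1,1,1]'

```text
t: 3.78
tcp_pos: [0.581, -0.0658, 0.0656]
eef_rot: [-0.0, 0.991, 0.135, -0.001]
wrist_force: [-0.0, -1.5, -0.9]
opening: 0.0002
```

Run:
```python
from h import *
s=bot.read_state();print(s["t"],s["tcp_pos"],s["wrist_force"])
a=bot.capture("scene");b=bot.capture("wrist")
c=np.hstack([cv2.resize(a[100:200,240:340],(400,400)),cv2.resize(b[150:280,185:315],(400,400))]);cv2.imwrite("pics/c5.png",c)
```

```text
3.7833 [ 0.581  -0.0658  0.0656] [-0.0204 -1.4827 -0.8883]
```

View pics/c5.png

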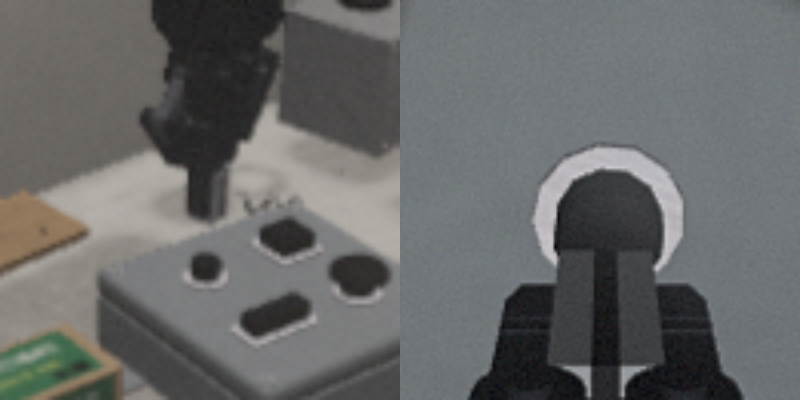

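>>> send_rows --turn '[[0,0,0],[0,0,0],[0,0,0],[0,0,0]]' --slide '[[0,0,5],[0,0,5],[0,0,5],[0,0,0]]' --fingers '[1,1,1,1]'

```text
t: 4.22
tcp_pos: [0.5804, -0.0658, 0.0498]
eef_rot: [-0.0, 0.991, 0.135, -0.001]
wrist_force: [-0.1, -0.8, -0.2]
opening: -0.0001
```

Run:
```python
from h import *
s=bot.read_state();print(s["t"],s["tcp_pos"],s["wrist_force"])
a=bot.capture("scene");b=bot.capture("wrist")
c=np.hstack([cv2.resize(a[100:200,240:340],(400,400)),cv2.resize(b[150:280,185:315],(400,400))]);cv2.imwrite("pics/c6.png",c)
```

```text
4.2167 [ 0.5804 -0.0658  0.0498] [-0.1177 -0.7953 -0.1749]
```

View pics/c6.png

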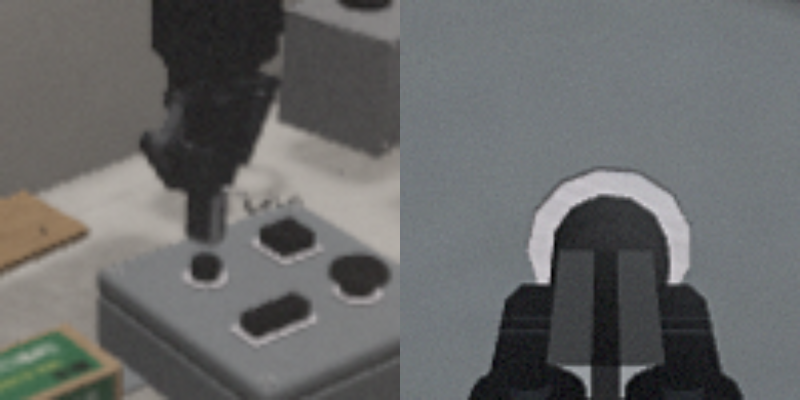

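>>> send_rows --turn '[[0,0,0],[0,0,0],[0,0,0],[0,0,0]]' --slide '[[3,0,4],[0,0,4],[0,0,2],[0,0,0]]' --fingers '[1,1,1,1]'

```text
t: 4.65
tcp_pos: [0.5839, -0.0649, 0.0406]
eef_rot: [-0.0, 0.991, 0.135, -0.001]
wrist_force: [-0.3, 0.5, -0.7]
opening: 0.0
```

>>> send_rows --turn '[[0,0,0],[0,0,0],[0,0,0]]' --slide '[[0,0,2],[0,0,2],[0,0,0]]' --fingers '[1,1,1]'

```text
t: 4.9
tcp_pos: [0.5841, -0.065, 0.0369]
eef_rot: [-0.0, 0.991, 0.135, -0.0]
wrist_force: [-0.1, -0.5, -0.2]
opening: 0.0003
```

Run:
```python
from h import *
s=bot.read_state();print(s["t"],s["tcp_pos"],s["wrist_force"])
a=bot.capture("scene");b=bot.capture("wrist")
c=np.hstack([cv2.resize(a[100:200,240:340],(400,400)),cv2.resize(b[150:280,185:315],(400,400))]);cv2.imwrite("pics/c7.png",c)
```

```text
4.9 [ 0.5841 -0.065   0.0369] [-0.1376 -0.5455 -0.1557]
```

View pics/c7.png

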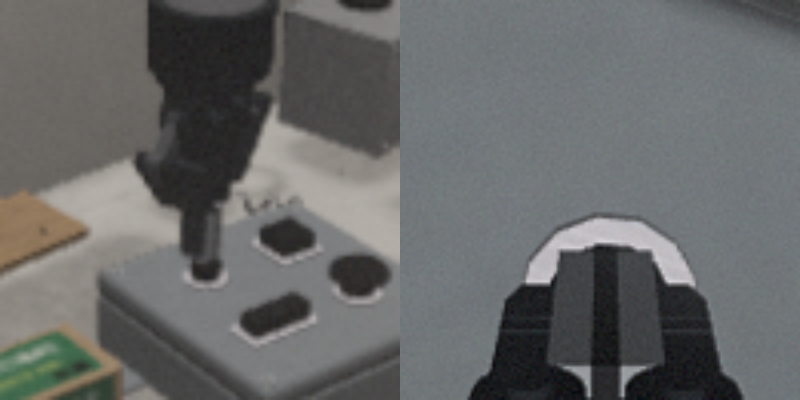

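>>> send_rows --turn '[[0,0,0],[0,0,0],[0,0,0]]' --slide '[[0,0,2],[0,0,2],[0,0,0]]' --fingers '[1,1,1]'

```text
t: 5.25
tcp_pos: [0.5849, -0.065, 0.0334]
eef_rot: [0.0, 0.991, 0.135, 0.0]
wrist_force: [0.3, -0.1, 2.0]
opening: 0.0
```

>>> send_rows --turn '[[0,0,0],[0,0,0]]' --slide '[[0,0,2],[0,0,0]]' --fingers '[1,1]'

```text
t: 5.42
tcp_pos: [0.5849, -0.065, 0.0314]
eef_rot: [0.0, 0.991, 0.135, 0.0]
wrist_force: [0.9, 0.3, 2.4]
opening: 0.0
```

>>> send_rows --turn '[[0,0,0],[0,0,0]]' --slide '[[0,0,2],[0,0,0]]' --fingers '[1,1]'

```text
t: 5.58
tcp_pos: [0.5849, -0.065, 0.0294]
eef_rot: [0.0, 0.991, 0.135, 0.0]
wrist_force: [1.3, -0.3, 3.0]
opening: 0.0002
```

Run:
```python
from h import *
s=bot.read_state();print(s["t"],s["tcp_pos"],s["wrist_force"])
a=bot.capture("scene");b=bot.capture("wrist")
c=np.hstack([cv2.resize(a[100:200,240:340],(400,400)),cv2.resize(b[150:280,185:315],(400,400))]);cv2.imwrite("pics/c8.png",c)
```

```text
5.5833 [ 0.5849 -0.065   0.0294] [ 1.32   -0.3052  2.995 ]
```

View pics/c8.png

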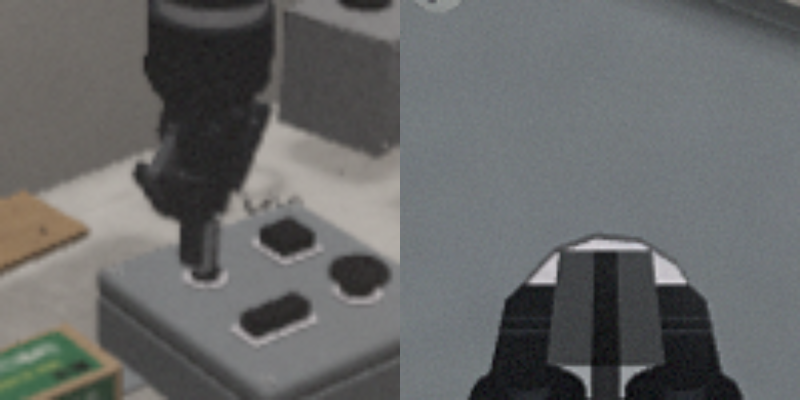

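>>> send_rows --turn '[[0,0,0],[0,0,0]]' --slide '[[0,0,2],[0,0,0]]' --fingers '[1,1]'

```text
t: 5.85
tcp_pos: [0.5849, -0.065, 0.0281]
eef_rot: [0.0, 0.991, 0.134, 0.0]
wrist_force: [-0.9, -0.5, 6.5]
opening: -0.0
```

>>> send_rows --turn '[[0,0,0],[0,0,0]]' --slide '[[0,0,1],[0,0,0]]' --fingers '[1,1]'

```text
t: 6.02
tcp_pos: [0.585, -0.065, 0.0279]
eef_rot: [0.0, 0.991, 0.134, 0.0]
wrist_force: [-2.3, -0.0, 11.8]
opening: -0.0001
```

>>> send_rows --turn '[[0,0,0],[0,0,0],[0,0,0],[0,0,0]]' --slide '[[0,0,-10],[0,0,-15],[0,0,-10],[0,0,0]]' --fingers '[1,1,1,1]'

```text
t: 6.35
tcp_pos: [0.5858, -0.065, 0.0631]
eef_rot: [0.0, 0.991, 0.134, 0.002]
wrist_force: [0.4, 0.5, -0.4]
opening: -0.0
```

Run:
```python
from h import *
s=bot.read_state();print(s["t"],s["tcp_pos"],s["wrist_force"])
a=bot.capture("scene");b=bot.capture("wrist")
c=np.hstack([cv2.resize(a[100:200,240:340],(400,400)),cv2.resize(b[150:280,185:315],(400,400))]);cv2.imwrite("pics/c9.png",c)
```

```text
6.35 [ 0.5858 -0.065   0.0631] [ 0.3716  0.5191 -0.4147]
```

View pics/c9.png

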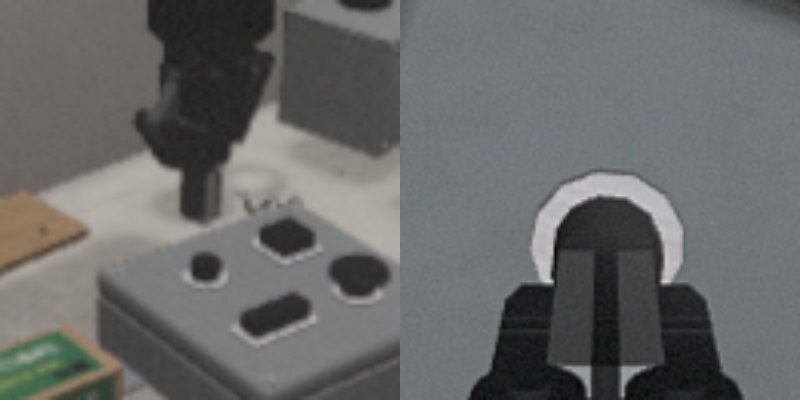

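>>> send_rows --turn '[[0,0,0],[0,0,0],[0,0,0],[0,0,0],[0,0,0]]' --slide '[[-6,16,0],[-6,16,0],[-6,16,0],[-5,15,0],[0,0,0]]' --fingers '[1,1,1,1,1]'

```text
t: 6.87
tcp_pos: [0.5773, -0.1366, 0.0599]
eef_rot: [0.001, 0.991, 0.132, -0.002]
wrist_force: [0.1, -0.6, -0.4]
opening: 0.0002
```

Run:
```python
from h import *
s=bot.read_state();print(s["t"],s["tcp_pos"],s["wrist_force"])
a=bot.capture("scene");b=bot.capture("wrist")
c=np.hstack([cv2.resize(a[100:200,260:360],(400,400)),cv2.resize(b[150:280,185:315],(400,400))]);cv2.imwrite("pics/c10.png",c)
```

```text
6.8667 [ 0.5773 -0.1366  0.0599] [ 0.1413 -0.5815 -0.3969]
```

View pics/c10.png

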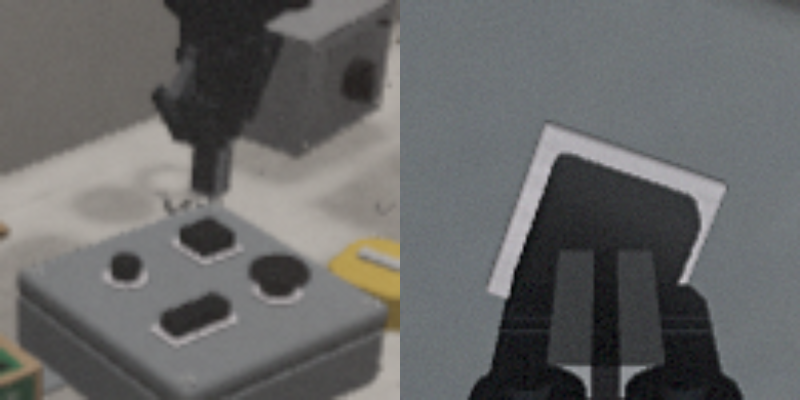

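The round key is back up and the tip is over the square key. Now I'll go down.

>>> send_rows --turn '[[0,0,0],[0,0,0],[0,0,0],[0,0,0],[0,0,0]]' --slide '[[0,0,6],[0,0,6],[0,0,6],[0,0,4],[0,0,0]]' --fingers '[1,1,1,1,1]'

```text
t: 7.38
tcp_pos: [0.578, -0.131, 0.0377]
eef_rot: [-0.001, 0.991, 0.135, -0.001]
wrist_force: [-0.1, -0.8, -0.5]
opening: 0.0001
```

Run:
```python
from h import *
s=bot.read_state();print(s["t"],s["tcp_pos"],s["wrist_force"])
a=bot.capture("scene");b=bot.capture("wrist")
c=np.hstack([cv2.resize(a[100:200,260:360],(400,400)),cv2.resize(b[150:280,185:315],(400,400))]);cv2.imwrite("pics/c11.png",c)
```

```text
7.3833 [ 0.578  -0.131   0.0377] [-0.0827 -0.8453 -0.5415]
```

View pics/c11.png

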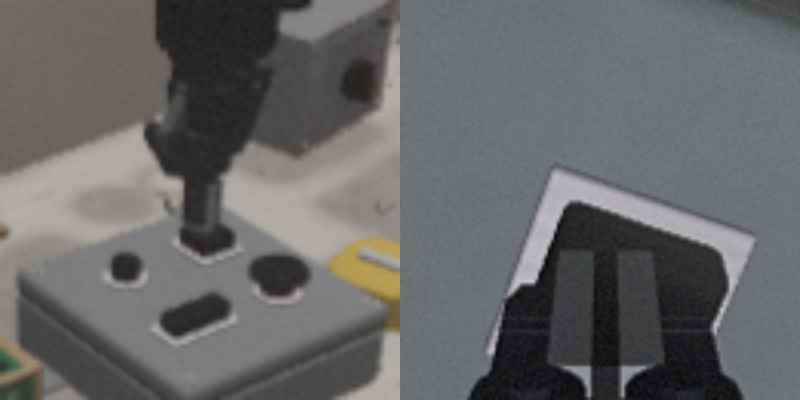

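>>> send_rows --turn '[[0,0,0],[0,0,0],[0,0,0],[0,0,0],[0,0,0]]' --slide '[[1,3,0],[0,0,3],[0,0,2],[0,0,2],[0,0,0]]' --fingers '[1,1,1,1,1]'

```text
t: 7.9
tcp_pos: [0.5816, -0.135, 0.0325]
eef_rot: [0.0, 0.991, 0.134, 0.001]
wrist_force: [1.3, -0.5, 2.5]
opening: 0.0003
```

>>> send_rows --turn '[[0,0,0],[0,0,0],[0,0,0]]' --slide '[[0,0,2],[0,0,1],[0,0,0]]' --fingers '[1,1,1]'

```text
t: 8.15
tcp_pos: [0.5816, -0.135, 0.0296]
eef_rot: [0.001, 0.991, 0.134, 0.001]
wrist_force: [1.7, -1.8, 4.6]
opening: 0.0004
```

>>> send_rows --turn '[[0,0,0],[0,0,0],[0,0,0]]' --slide '[[0,0,2],[0,0,1],[0,0,0]]' --fingers '[1,1,1]'

```text
t: 8.4
tcp_pos: [0.5816, -0.135, 0.0279]
eef_rot: [0.001, 0.991, 0.134, 0.001]
wrist_force: [-2.0, -0.8, 11.0]
opening: 0.0002
```

>>> send_rows --turn '[[0,0,0],[0,0,0],[0,0,0],[0,0,0]]' --slide '[[0,0,-10],[0,0,-20],[0,0,-15],[0,0,0]]' --fingers '[1,1,1,1]'

```text
t: 8.73
tcp_pos: [0.5823, -0.1338, 0.0737]
eef_rot: [0.0, 0.991, 0.135, 0.002]
wrist_force: [0.1, -0.5, -0.2]
opening: -0.0
```

>>> send_rows --turn '[[0,0,0],[0,0,0],[0,0,0],[0,0,0],[0,0,0]]' --slide '[[-8,-18,0],[-8,-18,0],[-8,-18,0],[-8,-18,0],[-9,-18,0]]' --fingers '[1,1,1,1,1]'

```text
t: 9.15
tcp_pos: [0.5151, -0.0573, 0.0699]
eef_rot: [-0.001, 0.991, 0.135, -0.001]
wrist_force: [-0.2, 0.3, 0.1]
opening: -0.0001
```

>>> send_rows --turn '[[0,0,0],[0,0,0]]' --slide '[[0,0,5],[0,0,5]]' --fingers '[1,1]'

```text
t: 9.32
tcp_pos: [0.5159, -0.0575, 0.0603]
eef_rot: [-0.0, 0.991, 0.136, -0.001]
wrist_force: [-0.1, -0.7, 0.0]
opening: -0.0003
```

Run:
```python
from h import *
s=bot.read_state();print(s["t"],s["tcp_pos"],s["wrist_force"])
a=bot.capture("scene");b=bot.capture("wrist")
c=np.hstack([cv2.resize(a[100:200,260:360],(400,400)),cv2.resize(b[150:280,185:315],(400,400))]);cv2.imwrite("pics/c12.png",c)
```

```text
9.3167 [ 0.5159 -0.0575  0.0603] [-0.0677 -0.6674  0.0445]
```

View pics/c12.png

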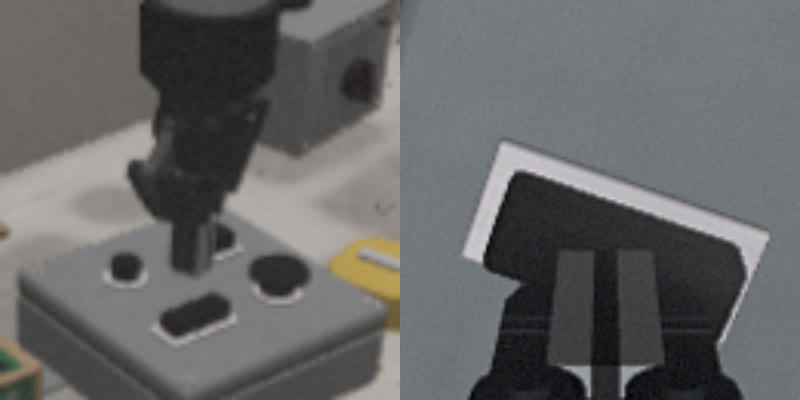

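>>> send_rows --turn '[[0,0,0],[0,0,0],[0,0,0],[0,0,0],[0,0,0]]' --slide '[[2,1,6],[0,0,6],[0,0,6],[0,0,4],[0,0,0]]' --fingers '[1,1,1,1,1]'

```text
t: 9.83
tcp_pos: [0.5186, -0.0592, 0.0379]
eef_rot: [-0.0, 0.991, 0.134, -0.001]
wrist_force: [0.1, -0.7, -0.1]
opening: -0.0002
```

Run:
```python
from h import *
s=bot.read_state();print(s["t"],s["tcp_pos"],s["wrist_force"])
a=bot.capture("scene");b=bot.capture("wrist")
c=np.hstack([cv2.resize(a[100:200,260:360],(400,400)),cv2.resize(b[150:280,185:315],(400,400))]);cv2.imwrite("pics/c13.png",c)
```

```text
9.8333 [ 0.5186 -0.0592  0.0379] [ 0.0695 -0.6671 -0.0592]
```

View pics/c13.png

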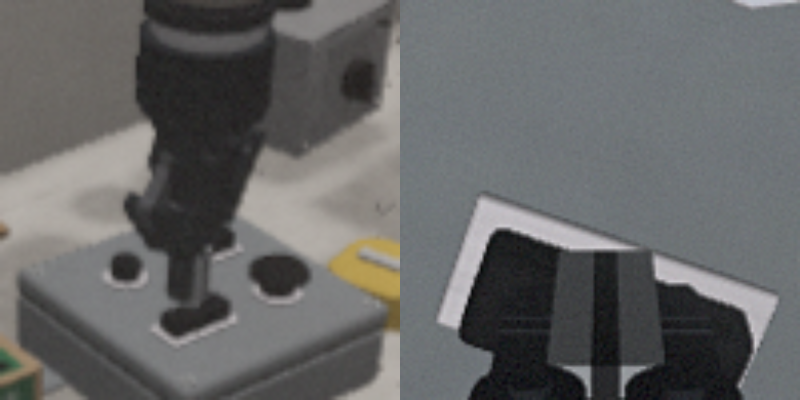

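Both earlier keys look up and the tip is centred on the bar key, so I'll press it.

>>> send_rows --turn '[[0,0,0],[0,0,0],[0,0,0],[0,0,0],[0,0,0]]' --slide '[[0,0,3],[0,0,2],[0,0,2],[0,0,1],[0,0,0]]' --fingers '[1,1,1,1,1]'

```text
t: 10.35
tcp_pos: [0.5202, -0.0591, 0.0316]
eef_rot: [0.0, 0.991, 0.135, 0.001]
wrist_force: [1.1, 0.0, 2.2]
opening: -0.0002
```

>>> send_rows --turn '[[0,0,0],[0,0,0],[0,0,0]]' --slide '[[0,0,2],[0,0,1],[0,0,0]]' --fingers '[1,1,1]'

```text
t: 10.6
tcp_pos: [0.5201, -0.0591, 0.0285]
eef_rot: [0.0, 0.991, 0.135, 0.001]
wrist_force: [0.8, -0.3, 4.4]
opening: 0.0001
```

>>> send_rows --turn '[[0,0,0],[0,0,0],[0,0,0]]' --slide '[[0,0,1],[0,0,1],[0,0,0]]' --fingers '[1,1,1]'

```text
t: 10.85
tcp_pos: [0.5202, -0.0591, 0.0278]
eef_rot: [0.0, 0.991, 0.134, 0.0]
wrist_force: [-2.0, 0.1, 12.4]
opening: -0.0002
```

>>> send_rows --turn '[[0,0,0],[0,0,0],[0,0,0],[0,0,0],[0,0,0]]' --slide '[[0,0,-10],[0,0,-20],[0,0,-30],[0,0,-30],[0,0,-30]]' --fingers '[1,1,1,1,1]'

```text
t: 11.27
tcp_pos: [0.5179, -0.0589, 0.1467]
eef_rot: [-0.0, 0.991, 0.135, -0.001]
wrist_force: [0.6, 0.6, 0.3]
opening: 0.0002
```

>>> send_rows --turn '[[0,0,0],[0,0,0],[0,0,0],[0,0,0]]' --slide '[[0,0,-20],[0,0,0],[0,0,0],[0,0,0]]' --fingers '[1,1,1,1]'

```text
t: 11.6
tcp_pos: [0.5181, -0.0591, 0.165]
eef_rot: [-0.0, 0.991, 0.134, -0.001]
wrist_force: [-0.6, -0.5, -0.3]
opening: 0.0001
```

Run:
```python
from h import *
s=bot.read_state();print(s["t"],s["tcp_pos"],s["wrist_force"])
a=bot.capture("scene");b=bot.capture("wrist")
c=np.hstack([cv2.resize(a[100:220,230:380],(500,400)),cv2.resize(b[:200],(300,117)).repeat(1,0) if 0 else cv2.resize(b,(300,400))]);cv2.imwrite("pics/c14.png",c)
```

```text
11.6 [ 0.5181 -0.0591  0.165 ] [-0.5573 -0.5082 -0.3402]
```

View pics/c14.png

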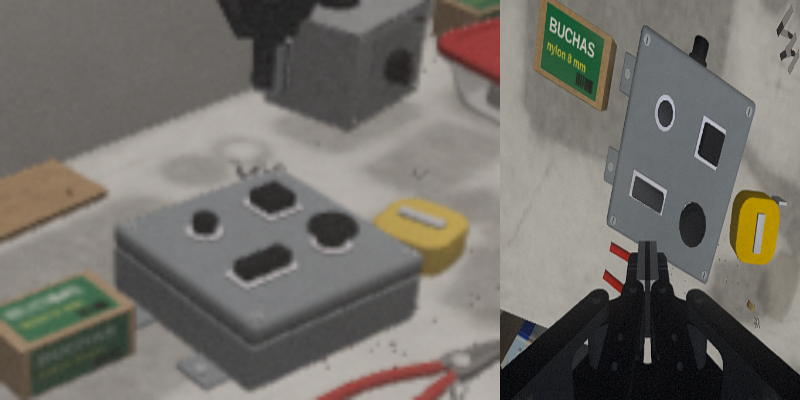

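The scene view shows all four controls up: round at (205,222), square (272,198), bar (262,262), stop (332,230). The carton, tape measure and pliers haven't moved, and the tool is clear of everything. I'm handing the job in.

```bash
python3 -c "
from rig import bot
print(bot.close_job())"
```

```text
the job is handed in; nothing more can be done
None
```

I pressed the round key, then the square key, then the bar key with shut fingers. Each went down to its stop, about 8 mm with the force rising to 11–12 N, and I lifted clear before the next. The job is handed in after about 11.7 s on the robot's clock; it gave no verdict.

**Last checks:** the final pictures show all four controls up and the carton, tape measure and pliers where they were. The wrist force was about zero, with the tool well above the box. I judged these from the pictures; I couldn't read the key positions or the press records directly.

**Disagreements:**
- **Fingertip height:** the real fingertips sit about 40 mm behind the reported TCP. Contact came at a reported height of about 0.036 m instead of 0.075 m. I found this in the scene and wrist views and came down in small steps, watching the force.
- **Key positions:** the top and wrist cameras disagreed by 2–4 mm. I used values in between and corrected them from the wrist pictures.

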